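# Hang a parts bin on the stockroom rack's cleat and click it home

## Robot

A 6-joint arm with a two-finger parallel gripper is mounted at the origin on the work surface. World frame = base frame: x ahead of the robot, y to its left, z up, the work surface at z = 0. Lengths are in m, angles in rad, forces in N, time in s.
With the tool pointing down it reaches from about 0.35 to 0.725 m from the base axis. Payload 4.3 kg.
Tool frame: the origin (TCP) lies midway between the tips of the shut fingers; the grasp point (between the pads) lies bot.pinch_z behind it (bot.pinch_z is the distance from the TCP to the grasp point, in m); z points along the fingers, y is the line along which they close (so a half turn about z gives the same grasp; the last joint's range is limited). The gripper opens to 85 mm and grips with 20 to 120 N. Pads are 22 mm wide; open, the fingers measure 114 mm over their backs; the gripper's body (76 mm by 85 mm) begins 54 mm behind the grasp point. The pads swing forward as they close: fully open they stand 13 mm farther back than shut.
Start: joints at [1.234, 0.377, 0.081, 1.274, 0, 1.46], TCP at [0.129, 0.56, 0.231] pointing down, gripper open.
Joint ranges: [-2.72, 2.72], [-0.84, 1.66], [-1.02, 1.22], [-1.77, 2.12], [-1.37, 1.28], [-3.14, 3.14]. Speed limits (rad/s): [2.57, 2.57, 3.14, 3.14, 3.14, 3.14].

## Interface

Orientations are given as a rotation vector (axis times angle).
In Python, from plant import readout, read_camera, bot gives the robot as it stands.
- The arm moves only by the tool jog_arm, never from a script. Its argument "series" is a list of rows, each a list of 2 entries, a list of its own where there are three numbers: the shift along the tool's x, y, z in m, then the turn, a rotation vector about the tool's x, y, z in degrees. A call has 1 to 12 rows; each row shifts and turns the commanded pose from where the row before left it, along the tool's axes as they then stand; what a row does not reach is not made up. A row lasts 1/8 s, in which the tool goes at most 62.5 mm and 10.7 degrees, less where a joint would pass 70% of its speed; a pose out of reach is approached as far as the arm can. A call is refused whole if a number of a shift passes 0.0625 or a number of a turn 10.7, either way. A call with a gripper value outside its range is refused whole. "fingers" is the finger opening in m, from 0 to 0.0854, set as the call begins (left out, the last holds). The fingers move at their own pace and stop on an object; "grip_force" is the grip in N (left out, the last holds). Time passes only in rows, so rows that do not move let the fingers close. It gives the time, the measured TCP pose, the force, the opening and the grip force at its end, in the units of the state.
- readout.state(): the state, without advancing time (a new reading comes with each control period).
- read_camera(name): name is "scene" or "top" or "wrist"; returns a dict with "color" (420x560x3 uint8, blue, green, red), "intrinsics" (3x3 intrinsics, pixels), "cam_to_world" (4x4, takes a point from camera to world coordinates). Camera axes: x right, y down, z forward; pixel columns grow to the right and rows downward; lengths in m; the calibration is good to about 2 mm. A picture is of the moment at which its call begins. There is no depth.
- bot.hand_in(): hands the job in; it is judged then, once.
The state is a dict: "clock": time; "q": joint angles; "joint_velocities": joint speeds; "tau": joint torques, N m; "tool_pos": TCP position; "tool_rot": TCP orientation; "contact_force": force on the tool from outside, world axes, zero at the start; "moment": the same for the moment, N m; "finger_gap": finger opening in m; "finger_force": force on a finger pad.
Only numpy, scipy, OpenCV 4.12 (cv2) and the standard library are available. Lean on these libraries where they do the work, as an engineer would, in place of code of your own. Each camera call takes 0.05 s, during which the arm holds its last target. There are 200 camera calls.

## Task

Hang the loose parts bin in the free bay of the red bench rack, beside the bin already there: hold it tilted with its foot out, lower its slanting rear strip over the cleat until it seats, then let the foot swing in and press the front down until the foot clicks behind the spring catch and the bin hangs upright. The rail's height on the rack is not known exactly, so feel your way and do not bang or force the bin on the rack; leave the carton, the small tin and the stack of discs where they are.

Things in the scene. Friction and masses are not known exactly. Their poses are not given: they have to be found in the camera images.
- bin: Loose grey plastic parts bin on the bench, open at the top: 120 deep x 90 wide x 105 high at the rear, sides sloping down to a 60 high front; walls and floor 3 mm. About 0.28 kg (0.22 to 0.37). Origin: centre of its underside; +x points to its rear (the side with the steel strip), +z up. The bin's points below are local mm from this origin.
- bin_grip (a point): Centre of the bin's front grip bar, local (-60, 0, 48): 12 mm thick front to back, 70 long (along y), z = 36 to 60, on top of the front wall. Pinch it from above, one finger in front and one inside the bin. When pressing the hung bin down there, go slowly and stay under about 7 N: the foot feels twice as much.
- bin_strip (a point): Rearmost edge of the bin's steel hanger strip, mid-width, local (85, 0, 88.8). Strip 4 mm thick, 86 wide: from the top of the rear wall a flat return (z = 101 to 105) reaches to x = 70, then the strip slants down and back at 45 degrees, its middle from (x, z) = (68, 103) to (83.6, 87.4). The cleat fits in the space between strip and rear wall (x = 60).
- bin_foot (a point): Top rear edge of the bin's foot, local (85, 0, 19). The foot is a steel tongue 44 wide, z = 10 to 14, running back from the rear wall to x = 85, where it ends in an upturned lip 4 mm thick, top at z = 19.
- rack: Red steel bench rack, fixed, 275 wide x 244 high. Origin on the bench under the panel's front face, the plane x = 0; +x points into the panel, away from the bins; y along it; z up. Free bay centred at y = -55 mm; at y = +55 hangs a fixed bin like the loose one (20 mm gap). Feet 6 mm high reach 100 mm out. The metal rail (cleat, catches) is clamped 0 to 22 mm above its lowest setting, NOT measured.
- bay_home (a point): Where bin_strip lies with the bin home and the rail at its lowest: rack (0, -55, 188.8) mm, rack axes; really up to 22 mm higher: feel for it. The rail's cleat, 4 mm thick, leaves the panel 5.6 mm below that point and slants up and out at 45 degrees to an edge 14.5 mm off the panel and 8.9 mm above it. This V pocket takes the strip; home, the strip lies flat on the cleat.
- foot_home (a point): Where bin_foot lies when home with the rail at its lowest: rack (0, -55, 119) mm, touching the panel; higher with the rail. 23 to 37 mm above it the catch's housing, 36 wide, stands 17 mm out from the panel: the foot cannot pass it straight down, so it must come down outside it, the bin tilted about 27 degrees, its foot towards the worker and its top to the panel.
- catch (a joint): Lift (m) of the free bay's spring catch: 0 at rest, up to 0.007. Black nose, 30 wide, underside 3.5 mm below foot_home, 6 to 9 mm off the panel, then ramping up and out at 32 degrees to 24 mm off. The lip lifts it 4 mm and it drops in front of the lip. Hooked and let go, the bin leans on it 11 to 16 degrees off plumb; 1 to 6 N down on the grip bar clicks it in, pressing on until it is plumb.
- carton: Closed carton, 90 x 130 x 55 high, bystander. Origin: centre of underside.
- tin: Small closed tin, 60 mm diameter, 65 high, bystander. Origin: centre of underside.
- discs: Stack of cutting discs lying flat, 114 mm diameter, 12 high, bystander. Origin: centre of underside.
Not all that is in view belongs to the job. Several things look just like the bin: the one meant starts farthest to the robot's right.

How it is judged:
By the outcome, as a careful person would: the job done as asked, in the order asked, and still so for the second after the job is handed in, with the robot touching nothing.
It also fails if it takes over 72 s, if anything falls off the work surface, if the arm or the gripper's body presses on something with over 40 N, if the wrist force passes 120 N, or if a joint passes its speed limit or range.

## Working session

There is one attempt and no reset: what is moved stays moved. The work goes in short steps, Python scripts to look and compute and a tool call to move; the robot and the scene stay as the last step left them, time stands still between calls to the robot, and variables do not carry over. Pictures are saved under pics/ and viewed, at most 10 in all, crops included, and the job is handed in when it is done.

Besides the shell and the picture viewer there is one more tool, called after "Request:" as a command line: name --argument value ..., lists and objects as JSON in quotes. jog_arm: Moves the arm, as the interface text tells. Its arguments: {"type":"object","properties":{"series":{"type":"array"},"fingers":{"type":"number"},"grip_force":{"type":"number"}},"required":["series"]}

```bash
ls; mkdir -p pics; python3 - <<'E'
from plant import readout, read_camera, bot
import cv2, numpy as np
print(readout.state()); print(bot.pinch_z)
for n in ["scene","top"]:
    c=read_camera(n); cv2.imwrite(f"pics/{n}0.png",c["color"]); np.savez(f"{n}0.npz",**c)
    print(n,c["intrinsics"].round(1).tolist(),c["cam_to_world"].round(4).tolist())
a=cv2.imread("pics/scene0.png");b=cv2.imread("pics/top0.png")
E
```

```text
pics
{'clock': 0.0, 'q': array([1.23368447e+00, 3.78101739e-01, 7.96125680e-02, 1.27436351e+00,
       5.40303530e-06, 1.46048541e+00]), 'joint_velocities': array([-0.00013067, -0.00071064,  0.00013297, -0.00032894,  0.00073748,
        0.00029335]), 'tau': array([ 1.15920968e-03, -4.63603091e+01,  2.69873446e+01,  2.07649462e-02,
        1.18807106e-04,  7.92777172e-06]), 'tool_pos': array([0.12907837, 0.55965991, 0.23033361]), 'tool_rot': array([-0.35544263, -3.1209543 ,  0.00314728]), 'contact_force': array([-0.88191223, -0.26991324,  0.05820089]), 'moment': array([ 0.01941976, -0.03682177, -0.0002512 ]), 'finger_force': 0.0, 'finger_gap': 0.08533932832908915}
0.0187
scene [[445.6, 0.0, 283.7], [0.0, 445.6, 204.8], [0.0, 0.0, 1.0]] [[0.2588, 0.643, -0.7208, 1.1862], [0.9657, -0.1875, 0.1795, -0.1568], [-0.0197, -0.7426, -0.6694, 0.6739], [0.0, 0.0, 0.0, 1.0]]
top [[390.5, 0.0, 274.9], [0.0, 390.5, 209.1], [0.0, 0.0, 1.0]] [[0.2044, -0.9532, 0.2227, 0.4227], [-0.9789, -0.1996, 0.0439, -0.0302], [0.0026, -0.227, -0.9739, 0.7843], [0.0, 0.0, 0.0, 1.0]]
```

View pics/scene0.png

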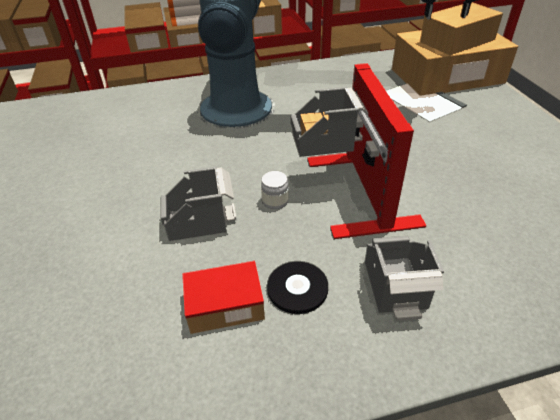

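View pics/top0.png

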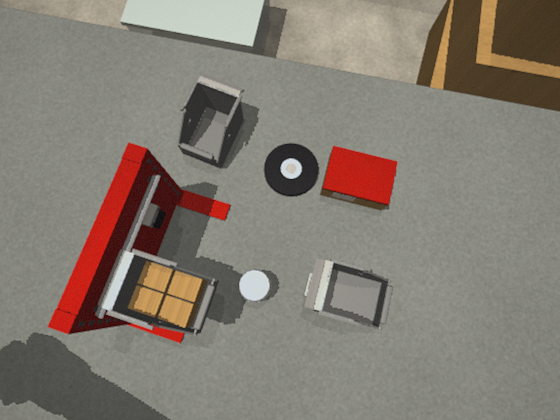

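Candidates for the bin: A, loose, top (350,292) / scene (200,205). B, loose, top (212,120) / scene (403,275). C, the filled bin hanging fixed in the rack, top (160,295). The robot's right is −y, which is the right side of the top image, so I choose A. Next, a close crop to check A.

```bash
python3 - <<'E'
import cv2, numpy as np
s=cv2.imread("pics/scene0.png");t=cv2.imread("pics/top0.png")
def crop(im,x,y,w,h,k):
    o=cv2.resize(im[y:y+h,x:x+w],None,fx=k,fy=k,interpolation=cv2.INTER_CUBIC)
    for i in range(0,w,10):
        cv2.line(o,(i*k,0),(i*k,4 if i%20 else 9),(0,255,255),1)
        if i%20==0: cv2.putText(o,str(x+i),(i*k,18),0,.35,(0,255,255),1)
    for j in range(0,h,10):
        cv2.line(o,(0,j*k),(4 if j%20 else 9,j*k),(0,255,255),1)
        if j%20==0: cv2.putText(o,str(y+j),(10,j*k+4),0,.35,(0,255,255),1)
    return o
cv2.imwrite("pics/binA.png",np.hstack([crop(s,150,155,100,100,4),crop(t,298,242,100,100,4)]))
cv2.imwrite("pics/rack.png",np.hstack([crop(s,290,55,140,190,3)[:570],crop(t,45,140,126,190,3)]))
E
```

```text
(no output)
```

View pics/binA.png

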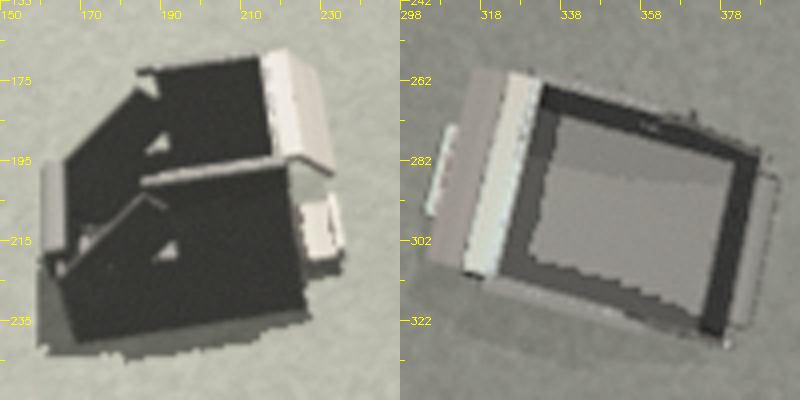

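View pics/rack.png

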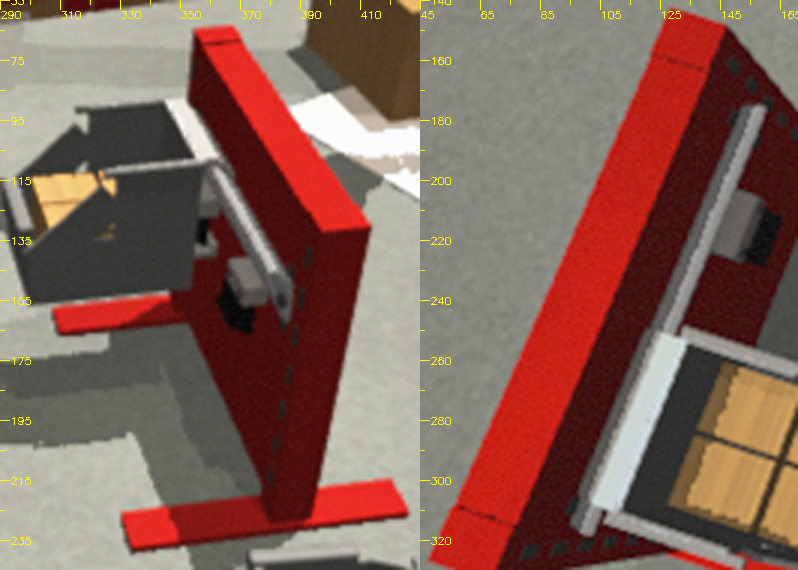

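A is a bin with its strip facing the rack side (+y). Its grip bar is at top (388,305) and its strip edge runs from (317,259) to (305,307). The rack's free bay, with its housing and black catch, is at scene (371,150) / top (150,213), and the rail is visible. Next I fit poses from the two views.

```bash
cat > h.py <<'E'
import numpy as np
from scipy.spatial.transform import Rotation as R
from scipy.optimize import least_squares
C={n:dict(np.load(f"{n}0.npz")) for n in("scene","top")}
def proj(n,p):
    c=C[n]; M=np.linalg.inv(c["cam_to_world"]); q=(M[:3,:3]@p.T).T+M[:3,3]; q=q@c["intrinsics"].T
    return q[:,:2]/q[:,2:]
def pose(v,L):  # v=x,y,yaw; L in mm
    return (R.from_euler('z',v[2]).as_matrix()@(np.array(L,float)/1000).T).T+[v[0],v[1],0]
E
cat > fit.py <<'E'
from h import *
A={"top":[((70,-43,105),(325,260)),((70,43,105),(313.8,310)),((85,-43,88.8),(317.5,259)),((85,43,88.8),(305.5,307.5)),((-66,-35,60),(392.5,286.5)),((-66,35,60),(385,324))],
"scene":[((70,43,105),(221.5,167.5)),((70,-43,105),(226.2,193.7)),((85,-43,88.8),(233.2,198.7)),((85,43,88.8),(228.5,172)),((-60,-45,0),(170,240.7)),((60,-45,0),(226,232.5))]}
def f(v,d): return np.concatenate([(proj(n,pose(v,[a for a,_ in d[n]]))-[b for _,b in d[n]]).ravel() for n in d])
r=least_squares(f,[.35,-.15,1.5],args=(A,),loss="soft_l1");print("A",r.x,np.degrees(r.x[2]));print(f(r.x,A).reshape(-1,2).round(1).tolist())
def K(h):
    o=np.array([-85,55,100+h]); q=lambda x,y,z:tuple(o+[x,y,z])
    return {"top":[((0,-137.5,244),(147.3,149.3)),((0,137.5,244),(70.7,330)),(q(70,-43,105),(126,250)),(q(70,43,105),(102.7,310))],
 "scene":[((0,137.5,244),(354.3,65)),((0,-137.5,244),(396,132.3)),((0,-137.5,0),(377.3,227.7)),(q(70,43,105),(352.3,87.7)),(q(70,-43,105),(364,108.3)),(q(-60,-45,0),(302.3,155.7)),((-17,-37,156+h),(366,141.7))]}
g=lambda v:f(v[:3],K(v[3]))
r=least_squares(g,[.3,.2,1.2,10],loss="soft_l1",x_scale=[.1,.1,.1,10]);print("rack",r.x,np.degrees(r.x[2]));print(g(r.x).reshape(-1,2).round(1).tolist())
E
python3 fit.py
```

```text
A [ 0.46050757 -0.17205259  1.51505935] 86.80650618818731
[[0.8, 0.0], [0.3, -0.5], [-1.1, -0.2], [-0.8, -0.5], [1.8, -0.3], [1.8, 0.8], [-0.0, -0.5], [-0.3, -0.9], [1.0, -0.9], [0.8, 0.1], [-0.7, 0.1], [0.6, -0.9]]
rack [0.46096036 0.21085693 1.46081445 5.81340199] 83.6985028861643
[[0.7, -0.8], [-2.0, 4.3], [-0.2, 0.7], [-0.6, -1.9], [0.0, 0.1], [0.7, 0.5], [2.0, 3.7], [-1.1, 0.3], [-1.7, -0.6], [-3.0, 1.3], [-0.2, -0.3]]
```

```bash
sed -i 's/((0,137.5,244),(70.7,330)),//; s/((0,-137.5,0),(377.3,227.7)),//' fit.py; cat >> fit.py <<'E'
import cv2
v=r.x;h=v[3]
def lines(im,n,v,segs,k,x0,y0,col):
    for a,b in segs:
        p=(proj(n,pose(v,[a,b]))-[x0,y0]+.5)*k
        cv2.line(im,tuple(map(int,p[0].round())),tuple(map(int,p[1].round())),col,1)
seg=[((0,-137.5,244),(0,137.5,244)),((0,-137.5,244),(0,-137.5,6)),((0,-137.5,6),(0,137.5,6)),((0,137.5,6),(0,137.5,244)),
 ((-14.5,-120,197.7+h),(-14.5,10,197.7+h))]
for z in(142,156): seg+=[((-17,-37,z+h),(-17,-73,z+h)),((0,-37,z+h),(-17,-37,z+h)),((0,-73,z+h),(-17,-73,z+h))]
o=np.array([-85,55,100+h])
B=[((-66,-35,60),(-66,35,60)),((70,-43,105),(70,43,105)),((-60,-45,0),(60,-45,0)),((60,-45,0),(60,-45,105)),((-60,-45,0),(-60,-45,60)),((-66,-35,60),(-54,-35,60)),((-54,-35,60),(-54,35,60)),((60,-45,0),(60,45,0)),((85,-43,88.8),(85,43,88.8))]
out=[]
for n,(x0,y0,w,hh) in {"scene":(292,55,132,190),"top":(45,140,132,195)}.items():
    im=cv2.resize(C[n]["color"][y0:y0+hh,x0:x0+w],None,fx=3,fy=3,interpolation=cv2.INTER_CUBIC)
    lines(im,n,v,seg,3,x0,y0,(0,255,0))
    lines(im,n,v,[(tuple(o+a),tuple(o+b)) for a,b in B],3,x0,y0,(255,255,0)); out.append(im[:570])
cv2.imwrite("pics/ov.png",np.hstack(out))
E
python3 fit.py
```

```text
A [ 0.46050757 -0.17205259  1.51505935] 86.80650618818731
[[0.8, 0.0], [0.3, -0.5], [-1.1, -0.2], [-0.8, -0.5], [1.8, -0.3], [1.8, 0.8], [-0.0, -0.5], [-0.3, -0.9], [1.0, -0.9], [0.8, 0.1], [-0.7, 0.1], [0.6, -0.9]]
rack [0.46013701 0.21161314 1.45942327 4.86653366] 83.61879383788015
[[0.2, -0.3], [-0.6, 1.3], [-1.1, -1.4], [0.3, -0.1], [0.8, 0.2], [-0.9, 0.4], [-1.6, -0.4], [-2.8, 1.4], [-0.1, -0.2]]
```

View pics/ov.png

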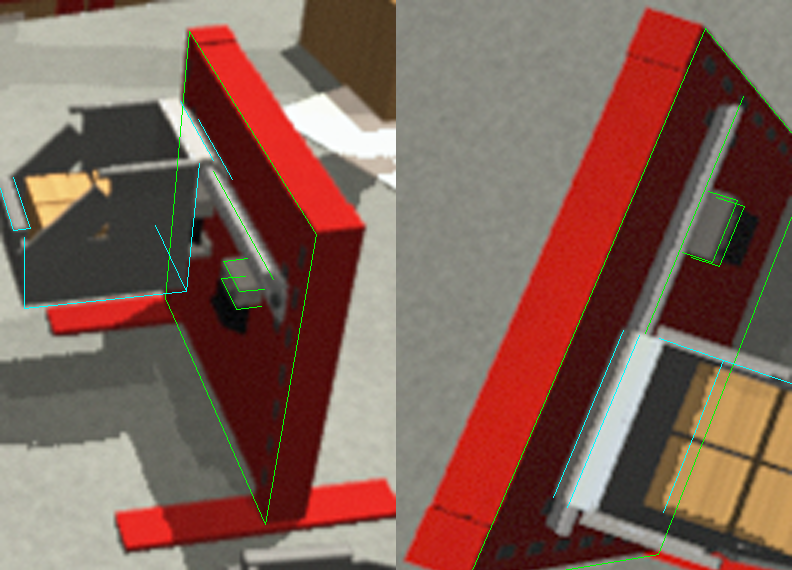

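The overlay matches: the panel outline lies on the real edges, the housing is at scene (370,148), and the rail is about 5 mm above its lowest setting, ±3 mm. Next, a helper to plan rows.

```bash
cat >> h.py <<'E'
def plan(p0,R0,p1,R1,n):
    """n equal rows (shift mm/1000, turn deg) from pose 0 to pose 1, tool axes"""
    w=(R0.inv()*R1).as_rotvec()/n
    S=sum(R.from_rotvec(k*w).as_matrix() for k in range(n))
    d=np.linalg.solve(S,R0.inv().apply(np.array(p1)-p0))
    return d.round(5).tolist(),np.degrees(w).round(3).tolist()
def tool(yaw,tilt=0): # bin frame yaw (deg), tilt (deg, top to panel) -> tool rotation
    b=R.from_euler('z',yaw,degrees=True)*R.from_rotvec([0,np.radians(tilt),0])
    return b*R.from_matrix(np.array([[0,1,0],[1,0,0],[0,0,-1]]).T)
def cur():
    from plant import readout
    s=readout.state(); return s,np.array(s["tool_pos"]),R.from_rotvec(s["tool_rot"])
E
python3 - <<'E'
from h import *
s,p,r=cur()
T=tool(86.8)
a=[.24,.35,.325]; b=[.457,-.232,.12]; 
print(plan(p,r,[.129,.56,.325],r,2))
print(plan([.129,.56,.325],r,[.457,-.232,.325],T,16), plan([.457,-.232,.325],T,[.457,-.232,.12],T,4))
E
```

```text
([9e-05, 3e-05, -0.04728], [0.0, 0.0, 0.0])
([-0.02755, -0.04603, 4e-05], [-0.006, -0.001, -0.612]) ([0.0, 0.0, 0.05125], [0.0, 0.0, 0.0])
```

```bash
python3 - <<'E'
from h import *
s,p,r=cur()
T=tool(86.8); m=[.36,.2,.325]; q=[.129,.56,.325]
print(plan(q,r,m,T,9)); print(plan(m,T,[.457,-.232,.325],T,9))
E
```

```text
([-0.03142, -0.03573, 3e-05], [-0.011, -0.002, -1.089])
([-0.01344, -0.04732, 0.0], [0.0, 0.0, 0.0])
```

Request:
jog_arm --series '[[[0,0,-0.0473],[0,0,0]],[[0,0,-0.0473],[0,0,0]],[[-0.0314,-0.0357,0],[0,0,-1.09]],[[-0.0314,-0.0357,0],[0,0,-1.09]],[[-0.0314,-0.0357,0],[0,0,-1.09]],[[-0.0314,-0.0357,0],[0,0,-1.09]],[[-0.0314,-0.0357,0],[0,0,-1.09]],[[-0.0314,-0.0357,0],[0,0,-1.09]],[[-0.0314,-0.0357,0],[0,0,-1.09]],[[-0.0314,-0.0357,0],[0,0,-1.09]],[[-0.0314,-0.0357,0],[0,0,-1.09]]]' --fingers 0.085

```text
clock: 1.48
tool_pos: [0.3606, 0.1992, 0.3256]
tool_rot: [-0.086, -3.14, -0.0]
contact_force: [0.2, -0.5, 0.7]
finger_gap: 0.0847
finger_force: 0.0
```

Request:
jog_arm --series '[[[-0.0134,-0.0473,0],[0,0,0]],[[-0.0134,-0.0473,0],[0,0,0]],[[-0.0134,-0.0473,0],[0,0,0]],[[-0.0134,-0.0473,0],[0,0,0]],[[-0.0134,-0.0473,0],[0,0,0]],[[-0.0134,-0.0473,0],[0,0,0]],[[-0.0134,-0.0473,0],[0,0,0]],[[-0.0134,-0.0473,0],[0,0,0]],[[-0.0134,-0.0473,0],[0,0,0]],[[0,0,0.05],[0,0,0]],[[0,0,0.05],[0,0,0]],[[0,0,0],[0,0,0]]]'

```text
clock: 2.98
tool_pos: [0.4527, -0.2284, 0.221]
tool_rot: [-0.087, -3.13, -0.011]
contact_force: [-0.6, 0.2, 0.7]
finger_gap: 0.0852
finger_force: 0.0
```

```bash
python3 - <<'E'
from h import *
from plant import read_camera
import cv2
s,p,r=cur()
print(s["clock"],p,s["contact_force"],s["finger_gap"],s["q"].round(2)); print(plan(p,r,[.457,-.232,.12],tool(86.8),4))
c=read_camera("wrist"); np.savez("wrist0.npz",**c)
im=c["color"].copy(); C["w"]=c
v=[.4605,-.17205,1.51506]
for a,b in [((-66,-35,60),(-66,35,60)),((-54,-35,60),(-54,35,60)),((70,-43,105),(70,43,105)),((85,-43,88.8),(85,43,88.8)),((-66,-35,60),(-54,-35,60)),((-66,35,60),(-54,35,60))]:
    q=proj("w",pose(v,[a,b])).round().astype(int); print(q.tolist())
    cv2.line(im,tuple(map(int,q[0])),tuple(map(int,q[1])),(0,255,0),1)
cv2.imwrite("pics/w1.png",im)
E
```

```text
2.975 [ 0.45274733 -0.22844487  0.22101361] [-0.57348502  0.17714677  0.74286786] 0.08522613132912518 [-0.59  0.25 -0.12  1.21  0.   -0.54]
([-0.00128, -0.00093, 0.02524], [0.092, -0.153, -0.0])
[[266, 237], [265, 160]]
[[279, 237], [279, 160]]
[[435, 266], [450, 159]]
[[444, 257], [460, 155]]
[[266, 237], [279, 237]]
[[265, 160], [279, 160]]
```

View pics/w1.png

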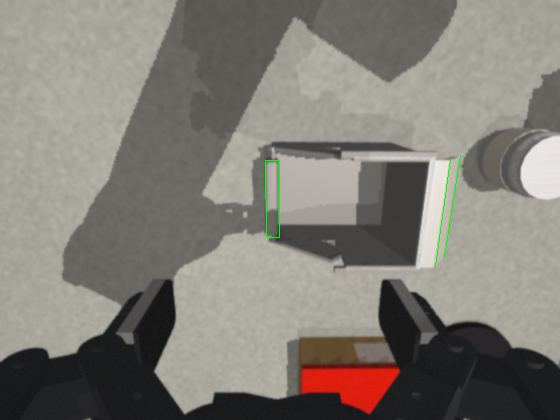

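The wrist overlay matches: the bar lies at px x 265–279, y 160–237, on the prediction. Descend and pinch.

```bash
python3 - <<'E'
from h import *
s,p,r=cur()
print(plan(p,r,[.457,-.2315,.09],tool(86.8),4)); print((np.array([.09-.027])/5))
E
```

```text
([-0.00057, -0.00044, 0.03363], [0.041, -0.066, 0.003])
[0.0126]
```

Request:
jog_arm --series '[[[-0.0006,-0.0004,0.0336],[0.04,-0.07,0]],[[-0.0006,-0.0004,0.0336],[0.04,-0.07,0]],[[-0.0006,-0.0004,0.0336],[0.04,-0.07,0]],[[-0.0006,-0.0004,0.0336],[0.04,-0.07,0]],[[0,0,0.0126],[0,0,0]],[[0,0,0.0126],[0,0,0]],[[0,0,0.0126],[0,0,0]],[[0,0,0.0126],[0,0,0]],[[0,0,0.0126],[0,0,0]],[[0,0,0],[0,0,0]],[[0,0,0],[0,0,0]]]'

```text
clock: 4.4
tool_pos: [0.4598, -0.2332, 0.0286]
tool_rot: [0.087, 3.136, -0.004]
contact_force: [0.2, -0.4, 0.2]
finger_gap: 0.0851
finger_force: 0.0
```

Request:
jog_arm --series '[[[0,0,0],[0,0,0]],[[0,0,0],[0,0,0]],[[0,0,0],[0,0,0]],[[0,0,0],[0,0,0]],[[0,0,0],[0,0,0]],[[0,0,0],[0,0,0]]]' --fingers 0 --grip_force 90

```text
clock: 5.15
tool_pos: [0.4601, -0.2333, 0.0288]
tool_rot: [0.087, 3.135, -0.005]
contact_force: [-0.8, -0.5, 3.8]
finger_gap: 0.0107
finger_force: 88.1
```

Request:
jog_arm --series '[[[0,0,-0.005],[0,0,0]],[[0,0,-0.015],[0,0,0]],[[0,0,-0.02],[0,0,0]],[[0,0,-0.02],[0,0,0]],[[0,0,-0.04],[0,0,0]],[[0,0,-0.04],[0,0,0]],[[0,0,-0.04],[0,0,0]],[[0,0,0],[0,0,0]],[[0,0,0],[0,0,0]]]'

```text
clock: 6.28
tool_pos: [0.4585, -0.2323, 0.208]
tool_rot: [0.087, 3.136, -0.004]
contact_force: [-0.3, -0.1, -2.8]
finger_gap: 0.0106
finger_force: 87.9
```

```bash
python3 - <<'E'
from h import *
from plant import read_camera
import cv2
s,p,r=cur()
for k in s: print(k,np.round(s[k],4))
for n in("scene","top"):
    c=read_camera(n); np.savez(n+"1.npz",**c); 
s1=np.load("scene1.npz")["color"];t1=np.load("top1.npz")["color"]
a=cv2.resize(s1[80:250,120:260],None,fx=3,fy=3,interpolation=2);b=cv2.resize(t1[200:370,280:405],None,fx=3,fy=3,interpolation=2)
cv2.imwrite("pics/held.png",np.hstack([a,b])); print(a.shape,b.shape)
E
```

```text
clock 6.275
q [-5.9260e-01  2.5730e-01 -1.4800e-01  1.1607e+00  1.0000e-04 -5.3700e-01]
joint_velocities [ 0.0011  0.019  -0.0309 -0.     -0.0021 -0.0008]
tau [ 5.90000e-03 -4.24687e+01  2.85155e+01  3.00000e-03  1.44000e-01
  3.60000e-03]
tool_pos [ 0.4585 -0.2323  0.208 ]
tool_rot [ 0.0872  3.1363 -0.0039]
contact_force [-0.298  -0.1053 -2.8405]
moment [-0.1274  0.0083 -0.0481]
finger_force 87.8661
finger_gap 0.0106
(510, 420, 3) (510, 375, 3)
```

View pics/held.png

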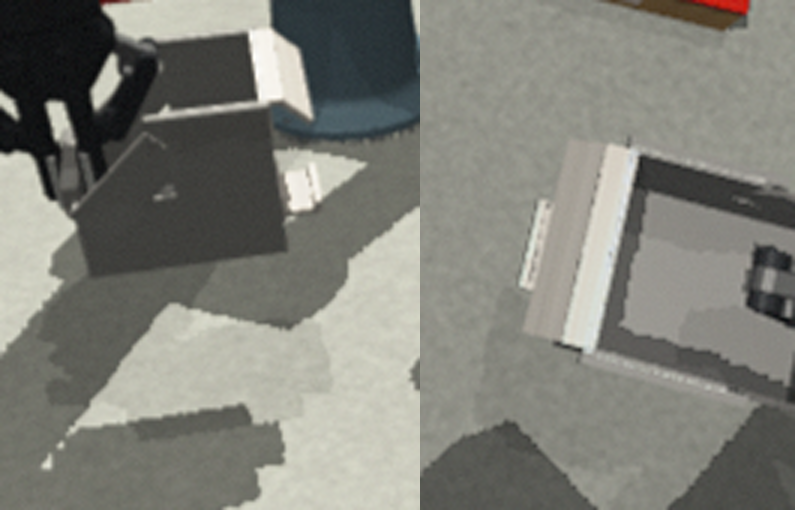

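```bash
cat > fit2.py <<'E'
from h import *
s,p,r=cur()
Rb0=r*R.from_matrix(np.array([[0,1,0],[1,0,0],[0,0,-1.]]))  # bin axes if perfectly aligned
P={"top":[((70,-43,105),(341.7,248.3)),((70,43,105),(327.7,314.3)),((85,-43,88.8),(330,246.7)),((85,43,88.8),(315,310))],
"scene":[((70,43,105),(210,89)),((70,-43,105),(213.7,113.3)),((85,43,88.8),(219.3,95)),((85,-43,88.8),(224,120)),((60,-45,0),(215.7,162.7)),((-60,-45,0),(150,171.7))]}
def loc(v,L): # v: x,y,z local mm of TCP in bin frame, pitch deg, yaw deg, roll
    Rb=Rb0*R.from_euler('ZYX',[v[4],v[3],v[5]],degrees=True)
    return p+Rb.apply((np.array(L,float)-v[:3])/1000)
def f(v): return np.concatenate([(proj(n,loc(v,[a for a,_ in P[n]]))-[b for _,b in P[n]]).ravel() for n in P]+[np.array([(v[0]+60)/1,v[4]/1,v[5]/1,(v[3])/3])])
q=least_squares(f,[-60,0,29,0,0,0],loss="soft_l1"); print(q.x.round(2)); print(f(q.x).round(1).tolist())
print(Rb0.as_euler('ZYX',degrees=True))
E
python3 fit2.py
```

```text
[-59.63  -4.08  27.19   0.33  -0.2    0.75]
[1.6, -0.5, 0.2, 0.2, 0.2, -0.1, -0.1, 1.1, 0.6, -0.2, 1.1, -0.7, 0.3, 0.8, 0.5, -0.2, 0.3, 0.5, 0.2, 0.1, 0.4, -0.2, 0.7, 0.1]
[ 8.68170153e+01  6.04253191e-02 -1.10818080e-01]
```

The bin is held square: in the bin frame the TCP is at about (-60, -3.5, 28), with tilt under 1°. Next I plan the tilted pre-hang pose.

```bash
cat >> h.py <<'E'
RK=np.array([.46014,.21161,1.45942]); YAW=np.degrees(RK[2]); TL=np.array([-60,-3.5,28.])
def tcp_for(S,tilt,ref=(85,0,88.8),yaw=YAW):
    """S: rack mm of bin ref point -> TCP world pos, tool rot"""
    b=R.from_euler('z',yaw,degrees=True)*R.from_rotvec([0,np.radians(tilt),0])
    return pose(RK,[S])[0]+b.apply((TL-np.array(ref))/1000), tool(yaw,tilt)
def where():
    """current strip (rack mm), foot (rack mm), tilt from the measured tool pose"""
    s,p,r=cur(); b=r*R.from_matrix(np.array([[0,1,0],[1,0,0],[0,0,-1.]]))
    y=R.from_euler('z',YAW,degrees=True)
    g=lambda L:(y.inv().apply(p+b.apply((np.array(L)-TL)/1000)-[RK[0],RK[1],0])*1000).round(1)
    e=(y.inv()*b).as_euler('ZYX',degrees=True).round(2)
    return dict(t=s["clock"],strip=g((85,0,88.8)),foot=g((85,0,19)),yaw_tilt_roll=e,F=np.round(s["contact_force"],2),gap=round(s["finger_gap"],4))
E
python3 - <<'E'
from h import *
s,p,r=cur(); print(where())
a=tcp_for((-80,-55,232),27); b=tcp_for((-4.5,-55,232),27)
print(a[0],b[0]); print(plan(p,r,*a,12)); print(plan(*a,*b,8))
E
```

```text
{'t': 6.375, 'strip': array([-296.4,  -35.3,  267.5]), 'foot': array([-296.4,  -35.4,  197.7]), 'yaw_tilt_roll': array([ 3.2 ,  0.06, -0.11]), 'F': array([-0.04,  0.48, -2.49]), 'gap': 0.0108}
[ 0.49195828 -0.03022343  0.24365543] [0.50034981 0.04480877 0.24365543]
([-0.00147, 0.01607, -0.00671], [2.245, 0.072, 0.259])
([-0.0, 0.00841, -0.00428], [0.0, 0.0, 0.0])
```

Request:
jog_arm --series '[[[-0.0015,0.0161,-0.0067],[2.245,0.07,0.26]],[[-0.0015,0.0161,-0.0067],[2.245,0.07,0.26]],[[-0.0015,0.0161,-0.0067],[2.245,0.07,0.26]],[[-0.0015,0.0161,-0.0067],[2.245,0.07,0.26]],[[-0.0015,0.0161,-0.0067],[2.245,0.07,0.26]],[[-0.0015,0.0161,-0.0067],[2.245,0.07,0.26]],[[-0.0015,0.0161,-0.0067],[2.245,0.07,0.26]],[[-0.0015,0.0161,-0.0067],[2.245,0.07,0.26]],[[-0.0015,0.0161,-0.0067],[2.245,0.07,0.26]],[[-0.0015,0.0161,-0.0067],[2.245,0.07,0.26]],[[-0.0015,0.0161,-0.0067],[2.245,0.07,0.26]],[[-0.0015,0.0161,-0.0067],[2.245,0.07,0.26]]]'

```text
clock: 7.88
tool_pos: [0.4924, -0.0298, 0.2432]
tool_rot: [-0.169, -3.024, 0.73]
contact_force: [1.0, 0.1, -2.6]
finger_gap: 0.0107
finger_force: 88.2
```

Request:
jog_arm --series '[[[0,0,0],[0,0,0]],[[0,0,0],[0,0,0]]]'

```text
clock: 8.12
tool_pos: [0.4928, -0.0309, 0.244]
tool_rot: [-0.169, -3.026, 0.729]
contact_force: [-0.6, -0.1, -2.4]
finger_gap: 0.0105
finger_force: 88.3
```

```bash
python3 - <<'E'
from h import *
s,p,r=cur(); print(where(),s["q"].round(2)); b=tcp_for((-4.5,-55,230),27); print(plan(p,r,*b,10))
E
```

```text
{'t': 8.125, 'strip': array([-80.6, -56. , 232.1]), 'foot': array([-112.4,  -56.1,  170. ]), 'yaw_tilt_roll': array([-0.05, 27.09, -0.11]), 'F': array([-0.64, -0.14, -2.42]), 'gap': 0.0105} [ 0.09  0.3  -0.09  1.28 -0.46  0.23]
([9e-05, 0.00689, -0.00325], [-0.009, 0.008, -0.005])
```

Time is ample (8 s of 72). I move in slowly, then check by camera.

Request:
jog_arm --series '[[[0.0001,0.0069,-0.0032],[0,0,0]],[[0.0001,0.0069,-0.0032],[0,0,0]],[[0.0001,0.0069,-0.0032],[0,0,0]],[[0.0001,0.0069,-0.0032],[0,0,0]],[[0.0001,0.0069,-0.0032],[0,0,0]],[[0.0001,0.0069,-0.0032],[0,0,0]],[[0.0001,0.0069,-0.0032],[0,0,0]],[[0.0001,0.0069,-0.0032],[0,0,0]],[[0.0001,0.0069,-0.0032],[0,0,0]],[[0,0,0],[0,0,0]],[[0,0,0],[0,0,0]],[[0,0,0],[0,0,0]]]'

```text
clock: 9.62
tool_pos: [0.5001, 0.0372, 0.2423]
tool_rot: [-0.171, -3.028, 0.73]
contact_force: [0.8, -1.2, -2.4]
finger_gap: 0.0112
finger_force: 88.3
```

```bash
python3 - <<'E'
from h import *
from plant import read_camera
import cv2
s,p,r=cur(); w=where(); print(w)
b=r*R.from_matrix(np.array([[0,1,0],[1,0,0],[0,0,-1.]]))
out=[]
for n,(x0,y0,ww,hh) in {"scene":(330,60,100,145),"top":(75,130,100,145)}.items():
    c=read_camera(n); np.savez(n+"2.npz",**c)
    im=cv2.resize(c["color"][y0:y0+hh,x0:x0+ww],None,fx=4,fy=4,interpolation=cv2.INTER_CUBIC)
    for a,e in [((85,-43,88.8),(85,43,88.8)),((70,-43,105),(70,43,105)),((60,-45,0),(60,-45,105))]:
        P=proj(n,p+b.apply((np.array([a,e])-TL)/1000)); q=(P-[x0,y0]+.5)*4; print(n,P.round(1).tolist())
        for t in q: cv2.circle(im,tuple(map(int,t)),3,(0,255,0),1)
    q=(proj(n,pose(RK,[(0,-137.5,244),(0,0,244)]))-[x0,y0]+.5)*4
    cv2.line(im,tuple(map(int,q[0])),tuple(map(int,q[1])),(255,255,0),1)
    out.append(im)
cv2.imwrite("pics/pre.png",np.hstack(out))
E
```

```text
{'t': 9.625, 'strip': array([-12.1, -55.7, 230.4]), 'foot': array([-43.9, -55.9, 168.2]), 'yaw_tilt_roll': array([-0.13, 27.09, -0.23]), 'F': array([ 0.77, -1.2 , -2.44]), 'gap': 0.0112}
scene [[382.1, 128.0], [368.4, 104.8]]
scene [[380.4, 118.1], [366.6, 95.2]]
scene [[346.1, 162.2], [376.2, 116.9]]
top [[147.9, 178.1], [125.1, 232.6]]
top [[147.1, 174.9], [123.3, 231.4]]
top [[196.8, 200.9], [152.5, 174.5]]
```

View pics/pre.png

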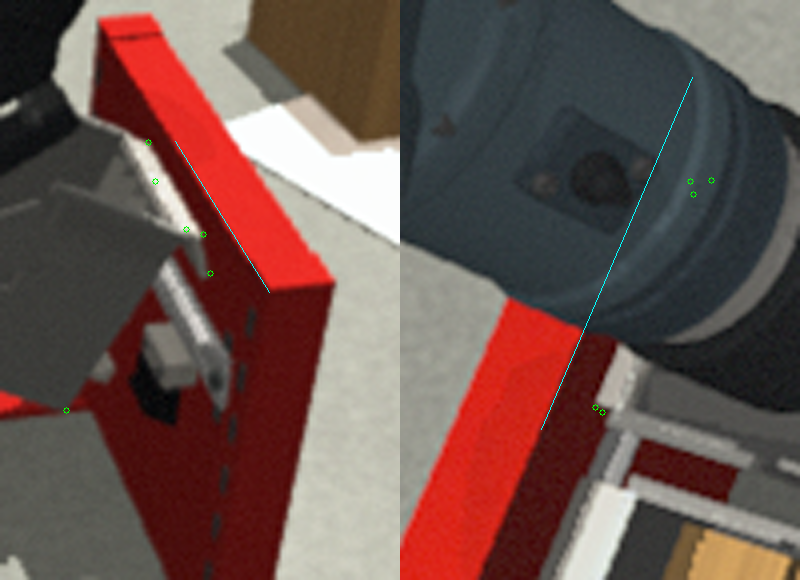

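The strip tip shows at scene (382,129), matching the prediction of (382,128). It is still 12 mm off the panel and about 25 mm above the cleat. I bring it in 7 mm and lower it part way.

Request:
jog_arm --series '[[[0,0.0021,-0.001],[0,0,0]],[[0,0.0021,-0.001],[0,0,0]],[[0,0.0021,-0.001],[0,0,0]],[[0,0.0009,0.0018],[0,0,0]],[[0,0.0009,0.0018],[0,0,0]],[[0,0.0009,0.0018],[0,0,0]],[[0,0.0009,0.0018],[0,0,0]],[[0,0.0009,0.0018],[0,0,0]],[[0,0.0009,0.0018],[0,0,0]],[[0,0,0],[0,0,0]],[[0,0,0],[0,0,0]]]'

```text
clock: 11.1
tool_pos: [0.501, 0.0443, 0.23]
tool_rot: [-0.17, -3.028, 0.73]
contact_force: [-0.1, 0.6, -2.9]
finger_gap: 0.0104
finger_force: 88.3
```

```bash
python3 -c "
from h import *
print(where())"
```

```text
{'t': 11.1, 'strip': array([ -5. , -55.7, 218.1]), 'foot': array([-36.8, -56. , 155.9]), 'yaw_tilt_roll': array([-0.11, 27.09, -0.23]), 'F': array([-0.12,  0.61, -2.87]), 'gap': 0.0104}
```

Request:
jog_arm --series '[[[0,0.00045,0.0009],[0,0,0]],[[0,0.00045,0.0009],[0,0,0]],[[0,0.00045,0.0009],[0,0,0]],[[0,0.00045,0.0009],[0,0,0]],[[0,0.00045,0.0009],[0,0,0]],[[0,0,0],[0,0,0]]]'

```text
clock: 11.85
tool_pos: [0.5009, 0.0442, 0.2248]
tool_rot: [-0.17, -3.027, 0.73]
contact_force: [-0.6, -0.6, -3.1]
finger_gap: 0.0112
finger_force: 88.3
```

Request:
jog_arm --series '[[[0,0.00045,0.0009],[0,0,0]],[[0,0.00045,0.0009],[0,0,0]],[[0,0.00045,0.0009],[0,0,0]],[[0,0.00045,0.0009],[0,0,0]],[[0,0,0],[0,0,0]]]'

```text
clock: 12.48
tool_pos: [0.5009, 0.0442, 0.2208]
tool_rot: [-0.17, -3.027, 0.73]
contact_force: [0.5, 0.4, -2.0]
finger_gap: 0.011
finger_force: 88.3
```

Request:
jog_arm --series '[[[0,0.00045,0.0009],[0,0,0]],[[0,0.00045,0.0009],[0,0,0]],[[0,0.00045,0.0009],[0,0,0]],[[0,0,0],[0,0,0]]]'

```text
clock: 12.98
tool_pos: [0.5009, 0.0441, 0.2178]
tool_rot: [-0.17, -3.027, 0.73]
contact_force: [0.4, -0.3, -3.2]
finger_gap: 0.0107
finger_force: 88.3
```

Request:
jog_arm --series '[[[0,0.00045,0.0009],[0,0,0]],[[0,0.00045,0.0009],[0,0,0]],[[0,0.00045,0.0009],[0,0,0]],[[0,0,0],[0,0,0]]]'

```text
clock: 13.48
tool_pos: [0.5009, 0.0441, 0.2147]
tool_rot: [-0.17, -3.027, 0.73]
contact_force: [-0.2, 0.1, -1.2]
finger_gap: 0.0104
finger_force: 88.3
```

Request:
jog_arm --series '[[[0,0.00045,0.0009],[0,0,0]],[[0,0.00045,0.0009],[0,0,0]],[[0,0,0],[0,0,0]]]'

```text
clock: 13.85
tool_pos: [0.501, 0.0442, 0.2128]
tool_rot: [-0.17, -3.028, 0.729]
contact_force: [-1.3, -0.3, -2.7]
finger_gap: 0.011
finger_force: 88.4
```

S z ≈ 200.9. Continue in finer steps.

Request:
jog_arm --series '[[[0,0.00045,0.0009],[0,0,0]],[[0,0.00022,0.00045],[0,0,0]],[[0,0,0],[0,0,0]],[[0,0,0],[0,0,0]]]'

```text
clock: 14.35
tool_pos: [0.5012, 0.0443, 0.2115]
tool_rot: [-0.17, -3.028, 0.729]
contact_force: [-0.5, 2.6, -0.9]
finger_gap: 0.0107
finger_force: 88.7
```

Request:
jog_arm --series '[[[0,0.00045,0.0009],[0,0,0]],[[0,0.00022,0.00045],[0,0,0]],[[0,0,0],[0,0,0]],[[0,0,0],[0,0,0]]]'

```text
clock: 14.85
tool_pos: [0.5013, 0.0443, 0.2101]
tool_rot: [-0.171, -3.029, 0.729]
contact_force: [0.0, 1.8, 2.9]
finger_gap: 0.0109
finger_force: 89.3
```

Request:
jog_arm --series '[[[0,0.00045,0.0009],[0,0,0]],[[0,0,0],[0,0,0]],[[0,0,0],[0,0,0]]]'

```text
clock: 15.22
tool_pos: [0.5013, 0.0443, 0.209]
tool_rot: [-0.17, -3.028, 0.729]
contact_force: [0.1, 3.5, 5.0]
finger_gap: 0.0107
finger_force: 90.0
```

The cleat is felt at S z ≈ 200, which gives h ≈ 6.7. The force points up and towards the panel, so the strip is inside the pocket. I slide it in along the cleat to the panel.

Request:
jog_arm --series '[[[0,0.0009,-0.00045],[0,0,0]],[[0,0.0009,-0.00045],[0,0,0]],[[0,0.0009,0],[0,0,0]],[[0,0,0],[0,0,0]]]'

```text
clock: 15.72
tool_pos: [0.5011, 0.0468, 0.208]
tool_rot: [-0.17, -3.027, 0.73]
contact_force: [0.6, 2.1, 2.1]
finger_gap: 0.0104
finger_force: 89.2
```

Request:
jog_arm --series '[[[0,0.00134,0.00045],[0,0,0]],[[0,0,0],[0,0,0]],[[0,0,0],[0,0,0]]]'

```text
clock: 16.1
tool_pos: [0.5013, 0.0479, 0.2072]
tool_rot: [-0.17, -3.027, 0.73]
contact_force: [0.2, 1.6, 0.3]
finger_gap: 0.0112
finger_force: 89.1
```

Request:
jog_arm --series '[[[0,0.00134,0.00045],[0,0,0]],[[0,0,0],[0,0,0]],[[0,0,0],[0,0,0]]]'

```text
clock: 16.48
tool_pos: [0.5015, 0.0488, 0.2064]
tool_rot: [-0.17, -3.027, 0.73]
contact_force: [-0.3, 1.1, 0.6]
finger_gap: 0.0107
finger_force: 89.0
```

Request:
jog_arm --series '[[[0,0.00134,0.00045],[0,0,0]],[[0,0,0],[0,0,0]],[[0,0,0],[0,0,0]]]'

```text
clock: 16.85
tool_pos: [0.5017, 0.0489, 0.2058]
tool_rot: [-0.171, -3.027, 0.733]
contact_force: [-0.2, -5.6, 4.0]
finger_gap: 0.0108
finger_force: 89.1
```

Request:
jog_arm --series '[[[0,0.00134,0.00045],[0,0,0]],[[0,0,0],[0,0,0]],[[0,0,0],[0,0,0]]]'

```text
clock: 17.23
tool_pos: [0.5018, 0.0489, 0.2054]
tool_rot: [-0.171, -3.027, 0.736]
contact_force: [-0.0, -8.7, 6.6]
finger_gap: 0.0107
finger_force: 89.5
```

Request:
jog_arm --series '[[[0,0.00134,0.00045],[0,0,0]],[[0,0,0],[0,0,0]],[[0,0,0],[0,0,0]]]'

```text
clock: 17.6
tool_pos: [0.5019, 0.0488, 0.205]
tool_rot: [-0.171, -3.026, 0.74]
contact_force: [0.2, -12.0, 8.6]
finger_gap: 0.0109
finger_force: 89.9
```

```bash
python3 -c "
from h import *
print(where())"
```

```text
{'t': 17.6, 'strip': array([ -0.4, -56.3, 192.1]), 'foot': array([-32.6, -56.6, 130.1]), 'yaw_tilt_roll': array([-0.18, 27.46, -0.32]), 'F': array([  0.18, -12.03,   8.62]), 'gap': 0.0109}
```

Seated: the panel was felt at S x ≈ 0 and S z ≈ 193.5, so h ≈ 5. I relieve the force, then swing the foot in about the strip.

```bash
python3 - <<'E'
from h import *
S=(-.4,-56,193.4)
a=[tcp_for(S,t) for t in(27,20,17,14,11)]
for i,n in((0,7),(1,3),(2,3),(3,3)): print(plan(*a[i],*a[i+1],n))
E
```

```text
([-0.0, 0.00108, 0.00252], [-1.0, -0.0, -0.0])
([0.0, 0.00108, 0.00252], [-1.0, -0.0, 0.0])
([-0.0, 0.00108, 0.00252], [-1.0, 0.0, 0.0])
([0.0, 0.00108, 0.00252], [-1.0, -0.0, -0.0])
```

Request:
jog_arm --series '[[[0,-0.0014,-0.0003],[0,0,0]],[[0,-0.0014,-0.0003],[0,0,0]],[[0,0,0],[0,0,0]],[[0,0,0],[0,0,0]]]'

```text
clock: 18.1
tool_pos: [0.5018, 0.0489, 0.2055]
tool_rot: [-0.171, -3.028, 0.732]
contact_force: [-0.5, -6.7, 4.5]
finger_gap: 0.011
finger_force: 89.3
```

Request:
jog_arm --series '[[[0,-0.0014,0.0004],[0,0,0]],[[0,0,0],[0,0,0]],[[0,0,0],[0,0,0]]]'

```text
clock: 18.48
tool_pos: [0.5017, 0.0488, 0.2053]
tool_rot: [-0.17, -3.029, 0.728]
contact_force: [1.9, 1.0, 2.8]
finger_gap: 0.0105
finger_force: 89.5
```

Request:
jog_arm --series '[[[0,0.0011,0.0025],[-1,0,0]],[[0,0.0011,0.0025],[-1,0,0]],[[0,0.0011,0.0025],[-1,0,0]],[[0,0.0011,0.0025],[-1,0,0]],[[0,0,0],[0,0,0]],[[0,0,0],[0,0,0]]]'

```text
clock: 19.23
tool_pos: [0.5016, 0.0484, 0.1943]
tool_rot: [-0.172, -3.056, 0.621]
contact_force: [2.1, 5.2, 2.1]
finger_gap: 0.0108
finger_force: 89.7
```

```bash
python3 -c "
from h import *
print(where())"
```

```text
{'t': 19.225, 'strip': array([ -0.4, -55.8, 193.7]), 'foot': array([-27.6, -56. , 129.5]), 'yaw_tilt_roll': array([-0.09, 22.95, -0.23]), 'F': array([2.11, 5.24, 2.08]), 'gap': 0.0108}
```

Request:
jog_arm --series '[[[0,0.0017,0.0023],[-1,0,0]],[[0,0.0017,0.0023],[-1,0,0]],[[0,0.0014,0.0024],[-1,0,0]],[[0,0,0],[0,0,0]],[[0,0,0],[0,0,0]]]'

```text
clock: 19.85
tool_pos: [0.5016, 0.0487, 0.1864]
tool_rot: [-0.173, -3.072, 0.547]
contact_force: [0.5, -4.6, 4.8]
finger_gap: 0.0106
finger_force: 89.6
```

Request:
jog_arm --series '[[[0,0.0011,0.0025],[-1,0,0]],[[0,0.0011,0.0025],[-1,0,0]],[[0,0,0],[0,0,0]],[[0,0,0],[0,0,0]]]'

```text
clock: 20.35
tool_pos: [0.5017, 0.0492, 0.1809]
tool_rot: [-0.173, -3.083, 0.494]
contact_force: [1.1, -5.8, 4.4]
finger_gap: 0.0106
finger_force: 89.6
```

```bash
python3 -c "
from h import *
print(where())"
```

```text
{'t': 20.35, 'strip': array([-1.000e-01, -5.580e+01,  1.934e+02]), 'foot': array([-21.9, -56.1, 127.1]), 'yaw_tilt_roll': array([-0.09, 18.21, -0.22]), 'F': array([ 1.08, -5.76,  4.42]), 'gap': 0.0106}
```

Request:
jog_arm --series '[[[0,0.0007,0.0026],[-1,0,0]],[[0,0.0008,0.0026],[-1,0,0]],[[0,0,0],[0,0,0]],[[0,0,0],[0,0,0]]]'

```text
clock: 20.85
tool_pos: [0.5018, 0.0498, 0.1754]
tool_rot: [-0.173, -3.094, 0.438]
contact_force: [1.0, -3.8, 3.3]
finger_gap: 0.0108
finger_force: 89.6
```

Request:
jog_arm --series '[[[0,0.0011,0.0025],[-1,0,0]],[[0,0,0],[0,0,0]],[[0,0,0],[0,0,0]]]'

```text
clock: 21.22
tool_pos: [0.5018, 0.0501, 0.1727]
tool_rot: [-0.174, -3.098, 0.411]
contact_force: [1.0, -4.9, 3.9]
finger_gap: 0.0111
finger_force: 89.6
```

```bash
python3 -c "
from h import *
print(where(),cur()[0]['moment'])"
```

```text
{'t': 21.225, 'strip': array([ -0. , -55.8, 193.6]), 'foot': array([-18.2, -56. , 126.2]), 'yaw_tilt_roll': array([-0.06, 15.12, -0.21]), 'F': array([ 1.  , -4.89,  3.89]), 'gap': 0.0111} [-0.06508473 -0.45080502  0.13929656]
```

Request:
jog_arm --series '[[[0,0.0007,0.0026],[-1,0,0]],[[0,-0.0005,0],[0,0,0]],[[0,0,0],[0,0,0]],[[0,0,0],[0,0,0]]]'

```text
clock: 21.72
tool_pos: [0.5019, 0.0505, 0.1701]
tool_rot: [-0.173, -3.104, 0.381]
contact_force: [1.4, 1.2, 4.6]
finger_gap: 0.0106
finger_force: 89.6
```

Request:
jog_arm --series '[[[0,0.0009,0.0025],[-1,0,0]],[[0,0,0],[0,0,0]],[[0,0,0],[0,0,0]]]'

```text
clock: 22.1
tool_pos: [0.502, 0.0509, 0.1675]
tool_rot: [-0.173, -3.108, 0.354]
contact_force: [1.4, 2.9, 5.1]
finger_gap: 0.0107
finger_force: 89.9
```

```bash
python3 -c "
from h import *
print(where(),cur()[0]['moment'])"
```

```text
{'t': 22.1, 'strip': array([ -0.2, -55.8, 194.2]), 'foot': array([-15.8, -56.1, 126.2]), 'yaw_tilt_roll': array([-0.02, 12.97, -0.22]), 'F': array([1.41, 2.91, 5.07]), 'gap': 0.0107} [ 1.17389619 -0.41508379  0.17677604]
```

The moment jumps at 13° and the foot is on the catch ramp. I release and retract.

Request:
jog_arm --series '[[[0,0,0],[0,0,0]],[[0,0,0],[0,0,0]],[[0,0,0],[0,0,0]],[[0,0,0],[0,0,0]]]' --fingers 0.04 --grip_force 30

```text
clock: 22.6
tool_pos: [0.5014, 0.0498, 0.1671]
tool_rot: [-0.174, -3.106, 0.357]
contact_force: [-0.5, 0.2, 0.0]
finger_gap: 0.0404
finger_force: 0.0
```

Request:
jog_arm --series '[[[0,0,-0.005],[0,0,0]],[[0,0,-0.01],[0,0,0]],[[0,0,-0.015],[0,0,0]],[[0,0,-0.02],[0,0,0]],[[0,0,-0.02],[0,0,0]],[[0,0,0],[0,0,0]],[[0,0,0],[0,0,0]]]'

```text
clock: 23.48
tool_pos: [0.5032, 0.0658, 0.2353]
tool_rot: [-0.174, -3.107, 0.357]
contact_force: [0.3, 0.0, -0.6]
finger_gap: 0.0398
finger_force: 0.0
```

```bash
python3 - <<'E'
from h import *
from plant import read_camera
import cv2
print(where())
out=[]
for n,(x0,y0,ww,hh) in {"scene":(290,70,130,145)}.items():
    c=read_camera(n); np.savez(n+"3.npz",**c)
    im=cv2.resize(c["color"][y0:y0+hh,x0:x0+ww],None,fx=4,fy=4,interpolation=cv2.INTER_CUBIC)
    # model at lean 13 and 0 with seat
    S=pose(RK,[(0,-56,193.8)])[0]
    for t,col in((0,(255,255,0)),(13,(0,255,0))):
        b=R.from_euler('z',YAW,degrees=True)*R.from_rotvec([0,np.radians(t),0])
        for a,e in [((-60,-45,0),(60,-45,0)),((60,-45,0),(60,-45,105)),((70,-43,105),(70,43,105))]:
            q=(proj(n,S+b.apply((np.array([a,e])-[85,0,88.8])/1000))-[x0,y0]+.5)*4
            cv2.line(im,tuple(map(int,q[0])),tuple(map(int,q[1])),col,1)
    out.append(im)
cv2.imwrite("pics/lean.png",np.hstack(out))
E
```

```text
{'t': 23.475, 'strip': array([ 14.8, -55.4, 261.7]), 'foot': array([ -1. , -55.7, 193.7]), 'yaw_tilt_roll': array([-0.04, 13.09, -0.2 ]), 'F': array([ 0.33,  0.02, -0.63]), 'gap': 0.0398}
```

View pics/lean.png

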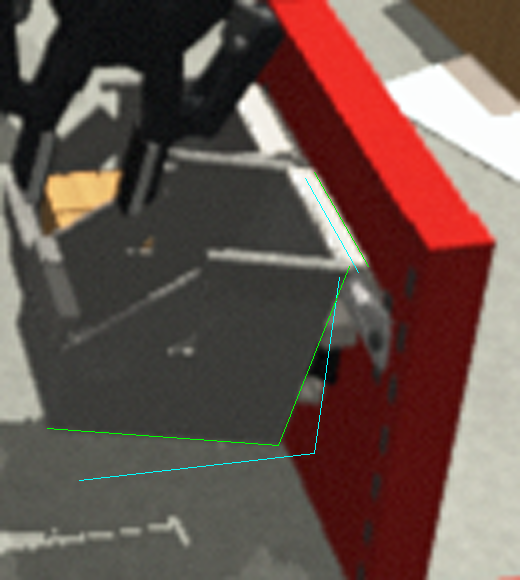

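The bin leans at 13°, with its bottom rear corner at scene crop (279,445) on the green model. It is hooked and resting on the catch. I close the fingers and come over the bar with the tool vertical.

```bash
python3 - <<'E'
from h import *
s,p,r=cur()
q=pose(RK,[(-147.5,-56,212)])[0]; q2=q+[0,0,.035]; T=tool(YAW)
print(p,q); print(plan(p,r,q2,T,6)); print(plan(q2,T,q,T,3))
E
```

```text
[0.50289252 0.06564868 0.23496169] [0.49939896 0.05879971 0.212     ]
([0.00045, -0.00146, -0.00183], [-2.184, 0.023, -0.004])
([0.0, 0.0, 0.01167], [0.0, 0.0, 0.0])
```

Request:
jog_arm --series '[[[0.0004,-0.0015,-0.0018],[-2.184,0,0]],[[0.0004,-0.0015,-0.0018],[-2.184,0,0]],[[0.0004,-0.0015,-0.0018],[-2.184,0,0]],[[0.0004,-0.0015,-0.0018],[-2.184,0,0]],[[0.0004,-0.0015,-0.0018],[-2.184,0,0]],[[0.0004,-0.0015,-0.0018],[-2.184,0,0]],[[0,0,0.011],[0,0,0]],[[0,0,0.011],[0,0,0]],[[0,0,0.011],[0,0,0]],[[0,0,0],[0,0,0]],[[0,0,0],[0,0,0]]]' --fingers 0

```text
clock: 24.9
tool_pos: [0.5001, 0.0588, 0.2144]
tool_rot: [0.174, 3.133, 0.0]
contact_force: [0.0, 0.3, 0.9]
finger_gap: 0.0004
finger_force: 0.0
```

Request:
jog_arm --series '[[[0,0,0.003],[0,0,0]],[[0,0,0.003],[0,0,0]],[[0,0,0.003],[0,0,0]],[[0,0,0],[0,0,0]],[[0,0,0],[0,0,0]]]'

```text
clock: 25.52
tool_pos: [0.5002, 0.0586, 0.2055]
tool_rot: [0.175, 3.133, 0.0]
contact_force: [-0.5, 0.2, -0.4]
finger_gap: -0.0002
finger_force: 0.0
```

Now I press down slowly, in 1 mm rows.

Request:
jog_arm --series '[[[0,0,0.001],[0,0,0]],[[0,0,0.001],[0,0,0]],[[0,0,0.001],[0,0,0]],[[0,0,0.001],[0,0,0]],[[0,0,0.001],[0,0,0]],[[0,0,0],[0,0,0]]]'

```text
clock: 26.28
tool_pos: [0.5001, 0.0586, 0.2004]
tool_rot: [0.175, 3.133, 0.0]
contact_force: [-0.8, 0.0, -0.4]
finger_gap: 0.0
finger_force: 0.0
```

Request:
jog_arm --series '[[[0,0,0.001],[0,0,0]],[[0,0,0.001],[0,0,0]],[[0,0,0.001],[0,0,0]],[[0,0,0],[0,0,0]]]'

```text
clock: 26.78
tool_pos: [0.5003, 0.0585, 0.1976]
tool_rot: [0.175, 3.133, -0.0]
contact_force: [-0.7, -0.4, 2.2]
finger_gap: 0.0001
finger_force: 0.9
```

Request:
jog_arm --series '[[[0,0,0.001],[0,0,0]],[[0,0,0.001],[0,0,0]],[[0,0,0],[0,0,0]]]'

```text
clock: 27.15
tool_pos: [0.5003, 0.0585, 0.1954]
tool_rot: [0.175, 3.133, -0.0]
contact_force: [-0.2, -1.9, 2.5]
finger_gap: 0.0002
finger_force: 1.0
```

Request:
jog_arm --series '[[[0,0,0.001],[0,0,0]],[[0,0,0.001],[0,0,0]],[[0,0,0],[0,0,0]]]'

```text
clock: 27.52
tool_pos: [0.5002, 0.0585, 0.1934]
tool_rot: [0.175, 3.133, -0.0]
contact_force: [0.2, -0.4, 2.3]
finger_gap: -0.0003
finger_force: 0.9
```

Request:
jog_arm --series '[[[0,0,0.001],[0,0,0]],[[0,0,0.001],[0,0,0]],[[0,0,0],[0,0,0]]]'

```text
clock: 27.9
tool_pos: [0.5002, 0.0586, 0.1914]
tool_rot: [0.175, 3.133, 0.0]
contact_force: [-0.5, -0.9, 1.8]
finger_gap: -0.0001
finger_force: 1.1
```

Request:
jog_arm --series '[[[0,0.0001,0.001],[0,0,0]],[[0,0.0001,0.001],[0,0,0]],[[0,0.0001,0.001],[0,0,0]],[[0,0.0001,0.001],[0,0,0]],[[0,0,0],[0,0,0]]]'

```text
clock: 28.52
tool_pos: [0.5003, 0.0591, 0.1874]
tool_rot: [0.175, 3.133, 0.001]
contact_force: [-0.4, -1.6, 2.7]
finger_gap: 0.0001
finger_force: 1.0
```

Request:
jog_arm --series '[[[0,0.0001,0.001],[0,0,0]],[[0,0.0001,0.001],[0,0,0]],[[0,0.0001,0.001],[0,0,0]],[[0,0.0001,0.001],[0,0,0]],[[0,0,0],[0,0,0]]]'

```text
clock: 29.15
tool_pos: [0.4999, 0.0596, 0.183]
tool_rot: [0.175, 3.134, 0.001]
contact_force: [-0.9, -0.0, -0.1]
finger_gap: 0.0004
finger_force: 0.0
```

Request:
jog_arm --series '[[[0,0.0001,0.001],[0,0,0]],[[0,0.0001,0.001],[0,0,0]],[[0,0.0001,0.001],[0,0,0]],[[0,0.0001,0.001],[0,0,0]],[[0,0,0],[0,0,0]]]'

```text
clock: 29.78
tool_pos: [0.5004, 0.0598, 0.1794]
tool_rot: [0.175, 3.133, 0.0]
contact_force: [-0.0, -0.1, -0.1]
finger_gap: 0.0002
finger_force: 0.0
```

Request:
jog_arm --series '[[[0,0,0.0015],[0,0,0]],[[0,0,0.0015],[0,0,0]],[[0,0,0.0015],[0,0,0]],[[0,0,0.0015],[0,0,0]],[[0,0,0],[0,0,0]]]'

```text
clock: 30.4
tool_pos: [0.5003, 0.0598, 0.1733]
tool_rot: [0.175, 3.134, 0.0]
contact_force: [-0.2, 0.4, -1.1]
finger_gap: 0.0004
finger_force: 0.0
```

Request:
jog_arm --series '[[[0,0,0.001],[0,0,0]],[[0,0,0.001],[0,0,0]],[[0,0,0.001],[0,0,0]],[[0,0,0.001],[0,0,0]],[[0,0,0],[0,0,0]]]'

```text
clock: 31.02
tool_pos: [0.5004, 0.0598, 0.1694]
tool_rot: [0.175, 3.133, 0.0]
contact_force: [0.4, -0.0, -0.3]
finger_gap: -0.0001
finger_force: 0.0
```

Request:
jog_arm --series '[[[0,0,0.001],[0,0,0]],[[0,0,0.001],[0,0,0]],[[0,0,0.001],[0,0,0]],[[0,0,0],[0,0,0]]]'

```text
clock: 31.52
tool_pos: [0.5005, 0.0598, 0.1667]
tool_rot: [0.175, 3.133, 0.0]
contact_force: [-0.8, 0.7, 2.4]
finger_gap: -0.0002
finger_force: 1.3
```

Request:
jog_arm --series '[[[0,0,0.0005],[0,0,0]],[[0,0,0.0005],[0,0,0]],[[0,0,0],[0,0,0]]]'

```text
clock: 31.9
tool_pos: [0.5006, 0.0598, 0.1666]
tool_rot: [0.175, 3.132, 0.0]
contact_force: [-2.9, 0.6, 9.2]
finger_gap: -0.0003
finger_force: 4.5
```

Request:
jog_arm --series '[[[0,0,0.0005],[0,0,0]],[[0,0,0],[0,0,0]],[[0,0,0],[0,0,0]]]'

```text
clock: 32.28
tool_pos: [0.5006, 0.0598, 0.1666]
tool_rot: [0.175, 3.132, 0.0]
contact_force: [-4.0, -0.6, 12.5]
finger_gap: 0.0001
finger_force: 5.9
```

That is a hard stop, a bit firmer than intended. I retreat straight up and look.

Request:
jog_arm --series '[[[0,0,-0.003],[0,0,0]],[[0,0,-0.01],[0,0,0]],[[0,0,-0.03],[0,0,0]],[[0,0,-0.04],[0,0,0]],[[0,0,-0.05],[0,0,0]],[[0,-0.05,-0.03],[0,0,0]],[[0,-0.05,0],[0,0,0]],[[0,-0.05,0],[0,0,0]],[[0,0,0],[0,0,0]],[[0,0,0],[0,0,0]]]'

```text
clock: 33.52
tool_pos: [0.4832, -0.089, 0.328]
tool_rot: [0.175, 3.133, 0.001]
contact_force: [0.2, 0.3, 0.5]
finger_gap: -0.0003
finger_force: 0.0
```

```bash
python3 - <<'E'
from h import *
from plant import read_camera
import cv2
n="scene";x0,y0,ww,hh=290,70,130,145
c=read_camera(n)
im=cv2.resize(c["color"][y0:y0+hh,x0:x0+ww],None,fx=4,fy=4,interpolation=cv2.INTER_CUBIC)
S=pose(RK,[(0,-55.8,194)])[0]
for t,col in((0,(255,255,0)),(5,(0,255,0))):
    b=R.from_euler('z',YAW,degrees=True)*R.from_rotvec([0,np.radians(t),0])
    for a,e in [((-60,-45,0),(60,-45,0)),((60,-45,0),(60,-45,105)),((70,-43,105),(70,43,105))]:
        q=(proj(n,S+b.apply((np.array([a,e])-[85,0,88.8])/1000))-[x0,y0]+.5)*4
        cv2.line(im,tuple(map(int,q[0])),tuple(map(int,q[1])),col,1)
cv2.imwrite("pics/end.png",im)
E
```

```text
(no output)
```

View pics/end.png

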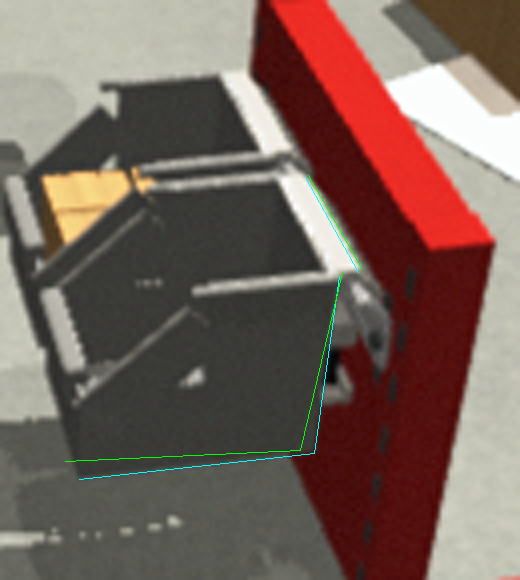

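The bin hangs plumb next to the fixed bin and in line with it. Its edges lie on the cyan 0° model, with the bottom rear corner at crop (315,453), and the foot is under the black catch. Handing in.

```bash
python3 -c "
from plant import bot
print(bot.hand_in())"
```

```text
the job is handed in; nothing more can be done
None
```

The loose bin now hangs plumb in the free bay beside the fixed bin, its foot under the spring catch. I handed the job in at about 34 s; the last press, on the stop, briefly reached about 12.5 N against the 7 N guideline.

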